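# Tighten the shutter's screw eye with the steel pusher

### The job

The brass screw eye in the teak block on the sill, where the shutter hooks on, has worked loose. Take the steel pusher from the pink oval tray, slide its thin end right through the eye's loop and use it as a bar to turn the eye clockwise (seen from above) all the way home and nip it up firmly at the stop, but gently enough not to strain it. Then draw the pusher out and lay it flat in the tray again, leaving the bottles, the glass file and the lamp as they are.

Things in the scene. Friction and masses are not known exactly. Their poses are not given: they have to be found in the camera images.
- pusher: Stiff straight steel pusher, 150 mm long, 60 g. Origin on its axis at mid-length, x along it to the thin end: square dark handle 10 x 10 mm from x = -75 to +5 mm, round 6 mm shank to +65, then a taper to the 2.4 mm tip at +75. Balances near x = -25. Lies on a handle face on the tray floor, along the tray, thin end to about +y (robot's left), its axis 9 mm above the sill.
- pusher_tip (a point): The end of the pusher's thin tip, on its axis (x = +75 mm).
- pusher_tail (a point): The middle of the handle's end face, on the pusher's axis (x = -75 mm).
- tray: Pink oval tray, fixed, 190 mm (its x) by 280 mm (its y): 90 mm straight middle, two half circles. Floor top 4 mm, rim 14 mm high, 5 mm thick. Origin under its centre on the sill. The pusher lies about 45 mm to its -x side (the robot's side), the file along y at about x = +12 mm, the bottles in a row along y at about x = +55 mm.
- block: Teak block 56 x 56 x 28 mm high fixed to the sill. Origin under its centre. The screw eye stands upright in the middle of its top.
- loop (a point): Centre of the eye's brass loop, 47 mm above the sill, on the eye's upright turning axis. x is the bore's axis (level), z up; turns with the eye. Handle room is on its +x side. Ring 18 mm outside; bore 9 mm wide, 14 mm long along x, open at both ends: a 6 mm bar rocks some 0.3 rad to either side before it bites.
- eye (a joint): How far the eye is screwed in, rad; grows clockwise seen from above. Starts at 0.1 to 0.35; its stop, out of sight in the block, comes somewhere between 0.6 and 1.2. Friction up to there about 0.03 N m; past it the eye yields like a spring of about 1.5 N m per rad. Firm is about 0.15 N m about the eye's axis, held half a second; under 0.11 is not tight, over 0.20 strains it.
- bottle0: Empty polish bottle, clear glass, 29 mm across, 60 mm tall with a black cap; stands in the tray. Origin under its centre.
- bottle1: The same bottle in amber glass.
- bottle2: The same bottle in green glass.
- file: Glass nail file 13 x 130 x 4 mm lying in the tray, long side along its y. Origin under its centre.
- lamp: Pink UV nail lamp 200 x 200 x 96 mm with a press button on top, fixed at the left of the sill; not needed. Origin under its centre.
Things that resemble listed ones, but are neither listed nor needed, are in the scene too. Of the things like the block, leave any that is purple; of the rest the larger one is meant. There is more than one size of the pusher; the one meant has the size given above.

How it is judged:
On the way, in this order (a step that is already met when the one before it is completed fails the run):
1. The pusher's thin end is right through the eye's loop (tip at least 5 mm out of the far side) (((x of pusher_tip in the frame of loop below -0.012 m and x of pusher_tail in the frame of loop above 0.03 m) or (x of pusher_tip in the frame of loop above 0.012 m and x of pusher_tail in the frame of loop below -0.03 m)) and angle between the x axis of pusher and the x axis of loop, either way round below 0.6 rad and y of pusher_tip in the frame of loop between -0.02 and 0.02 m and z of pusher_tip in the frame of loop between -0.012 and 0.012 m), for 0.1 s.
2. With the pusher through the loop the eye has come to its stop and bears on it firmly (over 6 N, 12 mm from its axis) for 0.3 s (all of step 1 and contact force between eye_c14 and bush_c1 above 6 N), for 0.3 s.
At the end, for the whole second after the job is handed in: The eye is home at its stop (not backed off by more than 0.15 rad) and the pusher lies flat and at rest on the tray's floor, both ends inside the rim and under 14 mm above the sill, released; the bottles stand upright (distance between eye_c14 and bush_c1 below 0.006 m and x of pusher_tip in the frame of tray between -0.09 and 0.09 m and y of pusher_tip in the frame of tray between -0.135 and 0.135 m and z of each of pusher_tip, pusher_tail in the frame of tray below 0.014 m and x of pusher_tail in the frame of tray between -0.09 and 0.09 m and y of pusher_tail in the frame of tray between -0.135 and 0.135 m and linear speed of pusher below 0.02 m/s and angle between each of bottle0, bottle1, bottle2's own z axis and vertical below 0.2 rad); the robot touches nothing.
It fails at once if The eye is strained against its stop (over 15 N, 12 mm from its axis) (contact force between eye_c14 and bush_c1 above 15 N).
It fails at once if The fingers push on the eye or its block (over 3 N) (contact force between the fingers and block above 3 N).
It fails at once if A bottle or the file is shifted by more than 30 mm (distance of any of bottle0, bottle1, bottle2, file from where it was at the start of the episode above 0.03 m).
It fails at once if The robot bumps the lamp (contact force between the arm and lamp above 3 N).
It also fails if it takes over 72 s, if anything falls off the work surface, if the arm or the gripper's body presses on something with over 40 N, if the wrist force passes 120 N, or if a joint passes its speed limit or range.

### The arm

A 7-joint arm with a two-finger parallel gripper is mounted at the origin on the work surface. World frame = base frame: x ahead of the robot, y to its left, z up, the work surface at z = 0. Lengths are in m, angles in rad, forces in N, time in s.
With the tool pointing down it reaches from about 0.4 to 0.85 m from the base axis. Payload 10.4 kg.
Tool frame: the origin (TCP) lies on the front face of the gripper's body, between the roots of the fingers; the fingertips stand 73 mm ahead of it and the grasp point (between the pads) lies 54 mm ahead of it; z points along the fingers, y is the line along which they close (so a half turn about z gives the same grasp; the last joint's range is limited). The gripper opens to 85 mm and grips with 20 to 120 N. Pads are 22 mm wide; open, the fingers measure 114 mm over their backs; the gripper's body (76 mm by 85 mm) begins 54 mm behind the grasp point. The pads swing forward as they close: fully open they stand 13 mm farther back than shut.
Start: joints at [-1.262, 0.332, -0.065, 1.46, 0.022, 1.35, -0.088], TCP at [0.204, 0.591, 0.304] pointing down, gripper open.
Joint ranges: [-2.6, 2.6], [-0.5, 2.12], [-1.47, 1.34], [0.16, 2.42], [-1.27, 4.41], [0.06, 2.06], [-2.6, 2.6]. Speed limits (rad/s): [2.22, 2.22, 2.79, 2.79, 3.14, 3.14, 3.14].

### API

Orientations are given as a unit quaternion [x, y, z, w].
In Python, from workcell import manip gives the robot as it stands.
- The arm moves only by the shell command python3 -m jog 'ROWS' [FORCE]. ROWS is JSON, a list of rows, each an object with "grip": the gripper command: -1 is fully open, 1 is shut, values between are in proportion; "slide": the shift along the tool's x, y, z in cm, a list of three; "yaw": the turn about the tool's z in rad. A call has 1 to 8 rows; each row shifts and turns the commanded pose from where the row before left it, along the tool's axes as they then stand; what a row does not reach is not made up. A row lasts 1/10 s, in which the tool goes at most 50 mm and 8.59 degrees, less where a joint would pass 70% of its speed; a pose out of reach is approached as far as the arm can. A call with a gripper value outside its range is refused whole. The fingers move at their own pace and stop on an object; FORCE is the grip in N (left out, the last holds). Time passes only in rows, so rows that do not move let the fingers close. It gives the time, the measured TCP pose, the force, the opening and the grip force at its end, in the units of the state.
- manip.get_obs(): the state, without advancing time (a new reading comes with each control period).
- manip.camera(name): name is "scene" or "top" or "wrist"; returns the picture (480x640x3 uint8, blue, green, red); there is no depth.
- manip.calibration(name): a dict with "vfov" (degrees; the focal length in pixels is half the picture's height over the tangent of half this angle, whatever the lens; pixels are square), "cx", "cy" (the principal point, pixels), "k1" (the pictures are not rectified: a ray, as slopes to the right and down, at radius r is drawn at 1 + k1 r^2 times it, then the intrinsics apply), "camera_from_world" (4x4, takes a point from world to camera coordinates). Camera axes: x right, y down, z forward; pixel columns grow to the right and rows downward; lengths in m; the calibration is good to about 2 mm. A picture is of the moment at which its call begins: read the wrist's pose just before it. calibration takes no time and is no camera call; for the wrist camera it gives the pose at the moment of the call.
- manip.hand_in(): hands the job in; it is judged then, once.
Trained networks look in the newest picture that a camera, given by its name, has taken for a name from the list of things; names that differ only in an ending like _2 or _b are one class to them, and where a whole thing is asked for, a point or a joint stands for the part that bears it (a point fixed in the world has none). Each returns a list of dicts, best first, with "conf" (0 to 1); they miss things now and then, are a little off and sometimes report something else, mostly with a low value. They report only what shows in the picture. A call takes as long as a camera call. They do not tell look-alikes from the thing itself.
- manip.masks_of(thing, camera): "region" (480x640 bool, what is visible of it) and "centre" ([column, row] in pixels, amid what is visible of it).
The state is a dict: "clock": time; "joint_pos": joint angles; "joint_velocities": joint speeds; "tau": joint torques, N m; "position": TCP position; "ee_rot": TCP orientation; "ft_force": force on the tool from outside, world axes, zero at the start; "torque": the same for the moment, N m; "grip_width": opening from 0.0 (shut) to 1.0 (fully open); "grasp_force": force on a finger pad.
Only numpy, scipy, OpenCV 4.12 (cv2) and the standard library are available. Lean on these libraries where they do the work, as an engineer would, in place of code of your own. Each camera call takes 0.05 s, during which the arm holds its last target. There are 200 camera calls.

## Working session

There is one attempt and no reset: what is moved stays moved. The work goes in short steps, Python scripts to look and compute and a shell command to move; the robot and the scene stay as the last step left them, time stands still between calls to the robot, and variables do not carry over. Pictures are saved under pics/ and viewed, at most 12 in all, crops included, and the job is handed in when it is done.

```bash
mkdir -p pics; ls
cat > h.py <<'E'
import numpy as np, cv2
from workcell import manip
from scipy.spatial.transform import Rotation as R
def K(c):
    f=240/np.tan(np.radians(c["vfov"])/2); return f
def ray(c,px):
    f=K(c); d=np.array([(px[0]-c["cx"])/f,(px[1]-c["cy"])/f]); u=d.copy()
    for _ in range(30): u=d/(1+c["k1"]*(u@u))
    M=np.array(c["camera_from_world"]); Rm=M[:3,:3]; o=-Rm.T@M[:3,3]
    return o,Rm.T@np.array([u[0],u[1],1])
def at_z(c,px,z):
    o,d=ray(c,px); return o+d*(z-o[2])/d[2]
def proj(c,p):
    M=np.array(c["camera_from_world"]); q=M[:3,:3]@np.array(p)+M[:3,3]; u=q[:2]/q[2]
    return u*(1+c["k1"]*(u@u))*K(c)+[c["cx"],c["cy"]]
def st():
    o=manip.get_obs(); r=R.from_quat(o["ee_rot"]).as_matrix()
    return o,np.array(o["position"]),r
E
python3 - <<'E'
from h import *
np.set_printoptions(precision=4,suppress=True)
o,p,r=st(); print(o["clock"],p,r)
for n in ["scene","top"]:
    im=manip.camera(n); cv2.imwrite(f"pics/{n}0.png",im)
    c=manip.calibration(n); print(n,c)
    for t in ["pusher","tray","block","loop","file","bottle0","lamp"]:
        for m in manip.masks_of(t,n)[:4]:
            ct=m["centre"]; print(t,round(m["conf"],2),np.round(ct),m["region"].sum(),at_z(c,ct,{"block":.028,"loop":.047,"bottle0":.06,"lamp":.09}.get(t,.009)))
E
```

```text
pics
0.0 [0.2035 0.5906 0.3031] [[-0.9455  0.3257 -0.0004]
 [ 0.3257  0.9455 -0.0014]
 [-0.0001 -0.0014 -1.    ]]
scene {'vfov': 53.44467624678797, 'cx': 315.94760689232936, 'cy': 238.75900897959067, 'k1': -0.12861759496511493, 'camera_from_world': array([[-0.7704,  0.6375, -0.0077,  0.2506],
       [ 0.4458,  0.5301, -0.7213, -0.2641],
       [-0.4557, -0.5591, -0.6926,  1.1754],
       [ 0.    ,  0.    ,  0.    ,  1.    ]])}
pusher 0.68 [402. 223.] 404 [0.2851 0.2127 0.009 ]
pusher 0.6 [303. 276.] 384 [0.5164 0.197  0.009 ]
tray 0.82 [296. 299.] 10944 [0.5577 0.2294 0.009 ]
block 0.89 [236. 179.] 397 [ 0.4656 -0.0937  0.028 ]
block 0.88 [164. 236.] 946 [ 0.6646 -0.0306  0.028 ]
block 0.61 [202. 195.] 742 [ 0.5487 -0.0929  0.028 ]
loop 0.62 [409. 422.] 22618 [0.5899 0.5058 0.047 ]
loop 0.58 [196. 186.] 122 [ 0.5533 -0.1036  0.047 ]
file 0.68 [288. 298.] 470 [0.5663 0.2192 0.009 ]
file 0.49 [268. 305.] 462 [0.6006 0.2093 0.009 ]
bottle0 0.95 [291. 326.] 477 [0.6179 0.2973 0.06  ]
bottle0 0.93 [270. 305.] 434 [0.6188 0.2477 0.06  ]
bottle0 0.69 [244. 290.] 447 [0.6333 0.1975 0.06  ]
l
[... 430 characters left out ...]
 332.] 519 [0.2855 0.2081 0.009 ]
pusher 0.25 [310. 226.] 221 [0.5199 0.2073 0.009 ]
tray 0.33 [278. 189.] 136 [0.6019 0.283  0.009 ]
block 0.95 [423. 169.] 666 [ 0.648  -0.0402  0.028 ]
block 0.63 [453. 215.] 779 [ 0.5457 -0.1059  0.028 ]
block 0.62 [463. 264.] 394 [ 0.4391 -0.1283  0.028 ]
loop 0.56 [426. 168.] 90 [ 0.6464 -0.0433  0.047 ]
loop 0.52 [455. 213.] 83 [ 0.5479 -0.1058  0.047 ]
loop 0.44 [463. 259.] 61 [ 0.4483 -0.1232  0.047 ]
file 0.89 [312. 205.] 379 [0.5663 0.2051 0.009 ]
bottle0 0.56 [277. 188.] 154 [0.5932 0.2787 0.06  ]
bottle0 0.47 [308. 184.] 128 [0.603  0.2113 0.06  ]
bottle0 0.45 [325. 182.] 162 [0.6081 0.1755 0.06  ]
lamp 0.56 [167. 182.] 9237 [0.6006 0.5117 0.09  ]
```

Run:
```python
import cv2
a=cv2.imread("pics/scene0.png")[150:400,120:470]; b=cv2.imread("pics/top0.png")[140:360,240:500]
a=cv2.resize(a,None,fx=2.2,fy=2.2,interpolation=2); b=cv2.resize(b,None,fx=2.7,fy=2.7,interpolation=2)
cv2.imwrite("pics/a.png",a);cv2.imwrite("pics/b.png",b)
```

```text
(no output)
```

View pics/a.png

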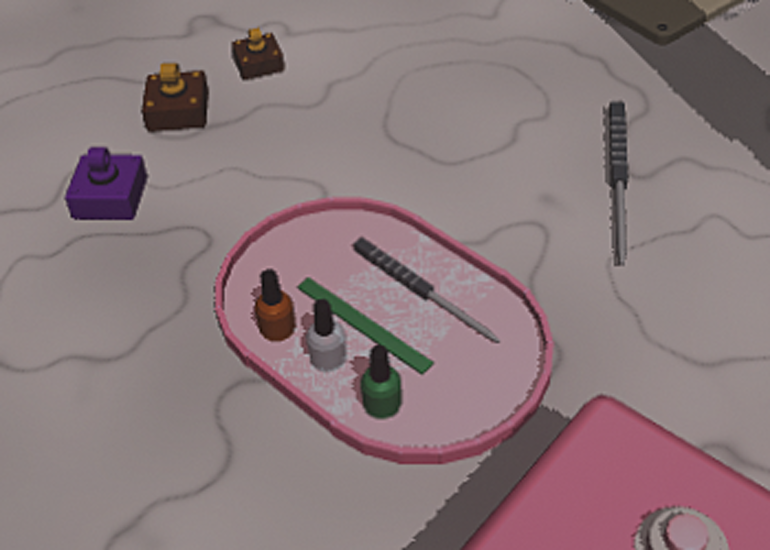

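View pics/b.png

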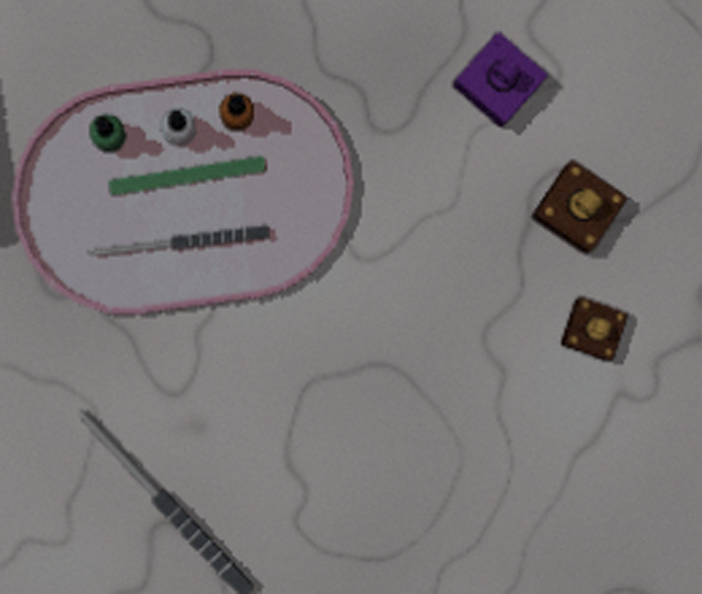

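The scene view shows the narrow pusher in the pink tray, the large teak block at about pixel (201,190) between the purple one (166,235) and the small teak one, and a bigger pusher outside the tray. In the top view, the tray pusher's tail is at about (340,226) and its tip at (273,233).

```bash
python3 -m jog '[{"grip":-1,"slide":[-4,-2.7,0],"yaw":0},{"grip":-1,"slide":[-4,-2.7,0],"yaw":0},{"grip":-1,"slide":[-4,-2.7,0],"yaw":0},{"grip":-1,"slide":[-4,-2.7,0],"yaw":0},{"grip":-1,"slide":[-4,-2.7,0],"yaw":0},{"grip":-1,"slide":[-4,-2.7,0],"yaw":0},{"grip":-1,"slide":[-4,-2.7,0],"yaw":0},{"grip":-1,"slide":[-4,-2.7,0],"yaw":0}]' 40
python3 - <<'E'
from h import *
np.set_printoptions(precision=4,suppress=True)
c=manip.calibration("top")
t=at_z(c,(340.4,226.3),.009);q=at_z(c,(273,233.3),.009);print(t,q,np.linalg.norm(t-q))
o,p,r=st();print(p,r,o["joint_pos"])
c=manip.calibration("wrist");M=c["camera_from_world"];cp=-M[:3,:3].T@M[:3,3]
print("cam in tool",r.T@(cp-p),"cam z in tool",r.T@M[2,:3],"x",r.T@M[0,:3],c["vfov"])
E
```

```text
clock: 1.6
position: [0.4367, 0.2807, 0.3043]
ee_rot: [0.165, 0.986, 0.0, 0.0]
ft_force: [0.9, 0.9, -0.1]
grip_width: 0.998
grasp_force: 0.0
[0.5192 0.141  0.009 ] [0.5012 0.2903 0.009 ] 0.15040959124889194
[0.4367 0.2807 0.3043] [[-0.9455  0.3257  0.0005]
 [ 0.3257  0.9455  0.0007]
 [-0.0003  0.0008 -1.    ]] [-0.8314  0.0932  0.1841  1.7487 -0.0179  1.3004  0.5957]
cam in tool [ 0.0785 -0.     -0.0707] cam z in tool [-0.3031  0.0002  0.953 ] x [-0.0003  1.     -0.0002] 59.22740181088402
```

```bash
python3 -m jog '[{"grip":-1,"slide":[-2.77,-4.08,0.6],"yaw":0},{"grip":-1,"slide":[-2.77,-4.08,0.6],"yaw":0},{"grip":-1,"slide":[-2.77,-4.08,0.6],"yaw":0},{"grip":-1,"slide":[-2.77,-4.08,0.6],"yaw":0},{"grip":-1,"slide":[-2.77,-4.08,0.6],"yaw":0},{"grip":-1,"slide":[-2.77,-4.08,0.6],"yaw":0},{"grip":-1,"slide":[-2.77,-4.08,0.6],"yaw":0},{"grip":-1,"slide":[-2.77,-4.08,0.6],"yaw":0}]'
python3 - <<'E'
from h import *
np.set_printoptions(precision=4,suppress=True)
o,p,r=st();print(o["clock"],p,r,o["joint_pos"],o["ft_force"],o["torque"])
c=manip.calibration("wrist");im=manip.camera("wrist")
for t in ["block","loop"]:
    for m in manip.masks_of(t,"wrist")[:3]:
        ct=m["centre"]; print(t,round(m["conf"],2),np.round(ct),m["region"].sum(),at_z(c,ct,{"block":.028,"loop":.047}[t]))
cv2.imwrite("pics/w1.png",im)
np.save("M1.npy",c,allow_pickle=True)
E
```

```text
clock: 2.4
position: [0.5392, -0.1002, 0.2561]
ee_rot: [0.165, 0.986, 0.0, 0.0]
ft_force: [0.5, 0.9, -0.2]
grip_width: 1.003
grasp_force: 0.0
2.4 [ 0.5392 -0.1002  0.2561] [[-0.9456  0.3253  0.0011]
 [ 0.3253  0.9456  0.0003]
 [-0.0009  0.0006 -1.    ]] [-0.3693  0.2052  0.5355  1.7571 -0.1119  1.2085  1.4362] [ 0.5477  0.9127 -0.1636] [ 0.0166 -0.093   0.0141]
block 0.93 [243.  92.] 3988 [ 0.4441 -0.1201  0.028 ]
block 0.88 [421. 302.] 4632 [ 0.6358 -0.0466  0.028 ]
block 0.87 [307. 219.] 5772 [ 0.5421 -0.109   0.028 ]
loop 0.96 [241.  91.] 573 [ 0.4443 -0.118   0.047 ]
loop 0.85 [305. 227.] 894 [ 0.5422 -0.1099  0.047 ]
loop 0.65 [429. 323.] 749 [ 0.6436 -0.0466  0.047 ]
```

View pics/w1.png

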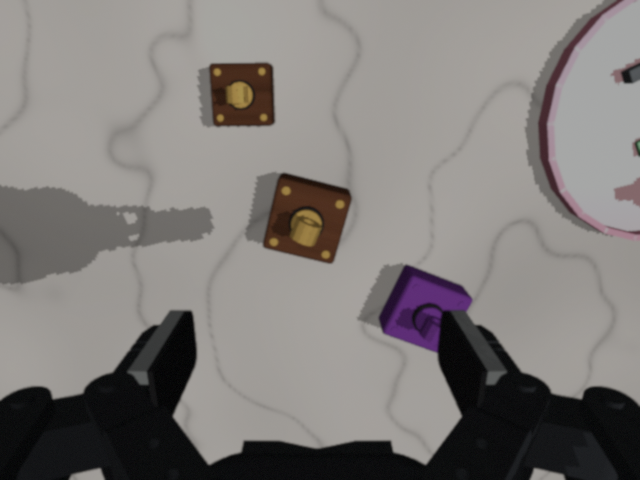

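The wrist picture shows the meant teak block in the middle, with its brass eye at about (306,228). The small block is above left and the purple one below right. I'm zooming in to read the bore direction.

Run:
```python
import cv2
a=cv2.imread("pics/w1.png")[165:275,250:365]
cv2.imwrite("pics/w1z.png",cv2.resize(a,None,fx=5.4,fy=5.4,interpolation=cv2.INTER_CUBIC))
```

```text
(no output)
```

View pics/w1z.png

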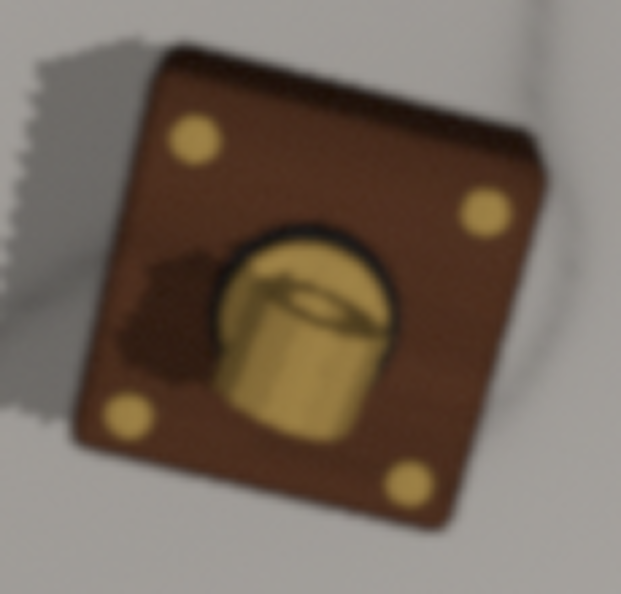

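The bore axis runs from the open end at (309,221) down-left to about (303,243) in the wrist picture, and there is free room on the lower-left side, away from the robot. I'll measure the loop and go to the pusher.

```bash
python3 -m jog '[{"grip":-1,"slide":[2.0,4.44,0.4],"yaw":0},{"grip":-1,"slide":[2.0,4.44,0.4],"yaw":0},{"grip":-1,"slide":[2.0,4.44,0.4],"yaw":0},{"grip":-1,"slide":[2.0,4.44,0.4],"yaw":0},{"grip":-1,"slide":[2.0,4.44,0.4],"yaw":0},{"grip":-1,"slide":[2.0,4.44,0.4],"yaw":0}]'
python3 -m jog '[{"grip":-1,"slide":[0,0,0],"yaw":0.14},{"grip":-1,"slide":[0,0,0],"yaw":0.14},{"grip":-1,"slide":[0,0,0],"yaw":0.14},{"grip":-1,"slide":[0,0,0],"yaw":0.14},{"grip":-1,"slide":[0,0,0],"yaw":0.14},{"grip":-1,"slide":[0,0,0],"yaw":0.14},{"grip":-1,"slide":[0,0,0],"yaw":0.14},{"grip":-1,"slide":[0,0,0],"yaw":0.14}]'
python3 - <<'E'
from h import *
np.set_printoptions(precision=4,suppress=True)
c=np.load("M1.npy",allow_pickle=True).item()
P=[at_z(c,(250+u/5.4,165+v/5.4),.047) for u,v in [(255,285),(215,380),(385,335),(345,440),(320,305)]]
print(np.array(P)); d=P[1]-P[0]+P[3]-P[2]; print("dir deg",np.degrees(np.arctan2(d[1],d[0])),np.linalg.norm(P[1]-P[0]),np.linalg.norm(P[2]-P[0]),"centre",sum(P[:4])/4)
o,p,r=st();print(o["clock"],p,r,o["joint_pos"][6])
c=manip.calibration("wrist");im=manip.camera("wrist")
for m in manip.masks_of("pusher","wrist")[:2]:
    ys,xs=np.nonzero(m["region"]); w=np.array([at_z(c,q,.009)[:2] for q in zip(xs,ys)])
    mu=w.mean(0); e=np.linalg.svd(w-mu,full_matrices=False)[2][0]; e*=np.sign(e[1]); s=(w-mu)@e
    print(m["conf"],len(xs),m["centre"],"ends",mu+e*s.min(),mu+e*s.max(),"len",np.ptp(s),"ang",np.degrees(np.arctan2(e[1],e[0])))
    g=mu+e*(s.min()+.05); print("grasp",g,"tool d",r.T@(np.append(g,.079)-p),"tool-x ang",np.degrees(np.arctan2(r[1,0],r[0,0])))
cv2.imwrite("pics/w2.png",im)
E
```

```text
clock: 3.15
position: [0.5111, 0.1959, 0.2322]
ee_rot: [0.164, 0.986, 0.001, 0.0]
ft_force: [2.2, 0.3, -0.4]
grip_width: 1.0
grasp_force: 0.0
clock: 3.95
position: [0.5115, 0.194, 0.2321]
ee_rot: [0.665, 0.747, 0.0, -0.0]
ft_force: [0.3, -0.4, -0.4]
grip_width: 0.999
grasp_force: 0.0
[[ 0.5343 -0.1126  0.047 ]
 [ 0.5446 -0.1218  0.047 ]
 [ 0.546  -0.0991  0.047 ]
 [ 0.5578 -0.1086  0.047 ]
 [ 0.5395 -0.1057  0.047 ]]
dir deg -40.26461717055673 0.013783003358864693 0.017850578706773024 centre [ 0.5457 -0.1106  0.047 ]
3.95 [0.5115 0.194  0.2321] [[-0.1149  0.9934 -0.0002]
 [ 0.9934  0.1149  0.0008]
 [ 0.0008 -0.0001 -1.    ]] -0.2420447264063883
0.97 2787 [43.3, 115.8] ends [0.2755 0.2017] [0.3716 0.2972] len 0.13548156884704052 ang 44.82415088017223
grasp [0.311 0.237] tool d [ 0.0656 -0.1943  0.1532] tool-x ang 96.60049527781675
0.66 2444 [321.7, 193.0] ends [0.5208 0.1432] [0.5001 0.2935] len 0.1516971471804838 ang 97.8504509853069
grasp [0.514  0.1928] tool d [-0.0017  0.0023  0.1531] tool-x ang 96.60049527781675
```

View pics/w2.png

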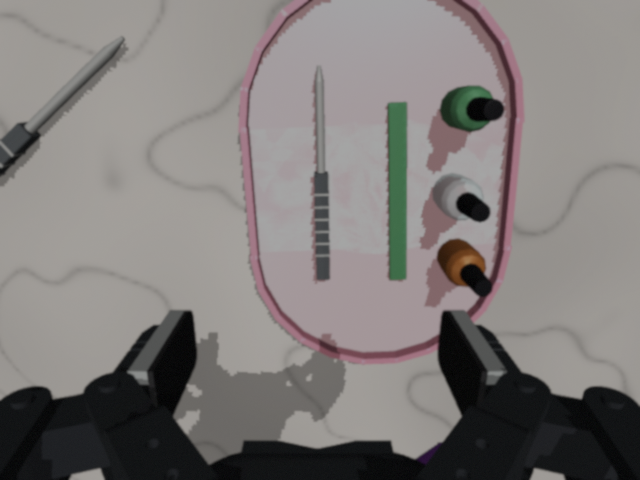

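The wrist picture shows the pusher from its tail at (322,279) to its tip at (319,67), with the file at column 398 and the bottles farther right. The measured length of 152 mm matches. I'm partly closing the fingers so they clear the file, then descending to grasp.

```bash
python3 -m jog '[{"grip":0.2,"slide":[-0.1,0.2,3.8],"yaw":-0.02},{"grip":0.2,"slide":[-0.1,0,3.8],"yaw":0},{"grip":0.2,"slide":[0,0,3.8],"yaw":0},{"grip":0.2,"slide":[0,0,2.9],"yaw":0},{"grip":0.2,"slide":[0,0,1.0],"yaw":0},{"grip":0.2,"slide":[0,0,0],"yaw":0}]' 60
python3 -m jog '[{"grip":1,"slide":[0,0,0],"yaw":0},{"grip":1,"slide":[0,0,0],"yaw":0},{"grip":1,"slide":[0,0,0],"yaw":0},{"grip":1,"slide":[0,0,0],"yaw":0},{"grip":1,"slide":[0,0,0],"yaw":0},{"grip":1,"slide":[0,0,0],"yaw":0}]' 60
```

```text
clock: 4.65
position: [0.514, 0.1913, 0.0784]
ee_rot: [0.655, 0.756, -0.001, -0.0]
ft_force: [0.3, -0.7, -0.2]
grip_width: 0.397
grasp_force: 0.0
clock: 5.25
position: [0.5153, 0.1915, 0.0805]
ee_rot: [0.656, 0.755, 0.001, 0.0]
ft_force: [-1.3, -0.1, 7.2]
grip_width: 0.093
grasp_force: 59.3
```

```bash
python3 -m jog '[{"grip":1,"slide":[0,0,-1],"yaw":0},{"grip":1,"slide":[0,0,-4],"yaw":0},{"grip":1,"slide":[0,0,-4.5],"yaw":0},{"grip":1,"slide":[0,0,-4.5],"yaw":0}]' 60
python3 -m jog '[{"grip":1,"slide":[-4.9,0.9,0],"yaw":0},{"grip":1,"slide":[-4.9,0.9,0],"yaw":0},{"grip":1,"slide":[-4.9,0.9,0],"yaw":0},{"grip":1,"slide":[-4.9,0.9,0],"yaw":0},{"grip":1,"slide":[-4.9,0.9,0],"yaw":0},{"grip":1,"slide":[-4.9,0.9,0],"yaw":0},{"grip":1,"slide":[-4.9,0.9,0],"yaw":0},{"grip":1,"slide":[-4.9,0.9,0],"yaw":0}]' 60
python3 -m jog '[{"grip":1,"slide":[0,0,0],"yaw":-0.146},{"grip":1,"slide":[0,0,0],"yaw":-0.146},{"grip":1,"slide":[0,0,0],"yaw":-0.146},{"grip":1,"slide":[0,0,0],"yaw":-0.146},{"grip":1,"slide":[0,0,0],"yaw":-0.146},{"grip":1,"slide":[0,0,0],"yaw":0},{"grip":1,"slide":[0,0,0],"yaw":0}]' 60
python3 - <<'E'
from h import *
np.set_printoptions(precision=4,suppress=True)
o,p,r=st();print(o["clock"],p,r,o["joint_pos"],o["ft_force"],o["torque"],np.degrees(np.arctan2(r[1,0],r[0,0])))
c=manip.calibration("wrist");im=manip.camera("wrist");cv2.imwrite("pics/w3.png",im)
np.save("M3.npy",c,allow_pickle=True)
print("loop proj",proj(c,[.5457,-.1106,.047]),"tip exp",proj(c,p+r@[.1,0,.0715]))
for t in ["pusher","loop"]:
  for m in manip.masks_of(t,"wrist")[:2]:
    ys,xs=np.nonzero(m["region"]); z=p[2]-.0715 if t=="pusher" else .047
    w=np.array([at_z(c,q,z) for q in zip(xs,ys)]); wt=(w-p)@r
    s=wt[:,0]; i=s.argmax(); k=np.polyfit(s,wt[:,1],1); print(t,m["conf"],len(xs),"centre",m["centre"],at_z(c,m["centre"],z),"tool x",s.min(),s.max(),"tip px",xs[i],ys[i],"y=",k, "tip y",np.polyval(k,s.max()))
E
```

```text
clock: 5.65
position: [0.5143, 0.1905, 0.2214]
ee_rot: [0.656, 0.754, 0.0, 0.0]
ft_force: [-0.3, 1.5, -0.7]
grip_width: 0.089
grasp_force: 58.8
clock: 6.45
position: [0.6405, -0.1891, 0.2201]
ee_rot: [0.656, 0.755, 0.0, 0.0]
ft_force: [1.2, 0.4, -0.0]
grip_width: 0.09
grasp_force: 58.8
clock: 7.15
position: [0.6401, -0.1874, 0.2196]
ee_rot: [0.346, 0.938, 0.0, 0.0]
ft_force: [-0.5, -0.4, -0.4]
grip_width: 0.091
grasp_force: 58.9
7.15 [ 0.6401 -0.1874  0.2196] [[-0.7608  0.6489  0.0006]
 [ 0.6489  0.7608  0.0002]
 [-0.0003  0.0005 -1.    ]] [-0.1158  0.5037  0.4614  1.4666 -0.2309  1.2246  1.239 ] [-0.4869 -0.4076 -0.4389] [-0.0031 -0.0379  0.0391] 139.5390283270955
loop proj [311.842   14.5964] tip exp [317.7338  27.5825]
pusher 0.96 8732 centre [315.6, 246.7] [ 0.6182 -0.1697  0.1481] tool x -0.05097367586835499 0.10359895381447885 tip px 314 15 y= [ 0.0005 -0.0005] tip y -0.0004353032353757518
loop 0.7 1019 centre [310.0, 11.0] [ 0.5437 -0.1102  0.047 ] tool x 0.11069805994668269 0.12880167892447258 tip px 295 0 y= [ 0.1655 -0.0241] tip y -0.0027923413443518424
loop 0.7 1476 centre [516.5, 91.2] [ 0.6482 -0.0488  0.047 ] tool x 0.07476093639180399 0.0950784563934636 tip px 520 70 y= [0.0867 0.1039] tip y 0.11209829249221913
```

View pics/w3.png

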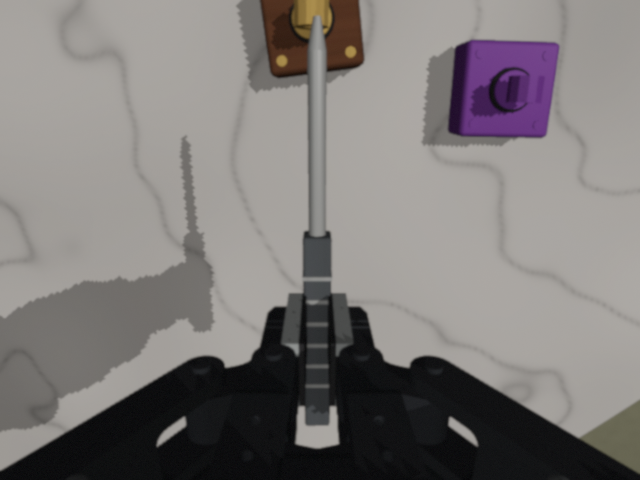

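The pusher sits straight in the grip, with its tip at (317,16) and the shank along column 317. The loop is just beyond it, centred near column 311, about 3 mm to tool −y. I'll descend to bore height just outside the loop and check from the scene camera.

```bash
python3 -m jog '[{"grip":1,"slide":[-1,-0.25,1.5],"yaw":0},{"grip":1,"slide":[0,0,4.3],"yaw":0},{"grip":1,"slide":[0,0,4.3],"yaw":0},{"grip":1,"slide":[0,0,0],"yaw":0},{"grip":1,"slide":[0,0,0],"yaw":0}]' 60
python3 - <<'E'
from h import *
np.set_printoptions(precision=4,suppress=True)
o,p,r=st();print(o["clock"],p,o["ft_force"],o["torque"])
c=manip.calibration("scene");im=manip.camera("scene");cv2.imwrite("pics/s2f.png",im)
print("tip exp",proj(c,p+r@[.1,0,.0715]),proj(c,p+r@[.0,0,.0715]),"loop",proj(c,[.5457,-.1106,.047]))
x0,y0=150,145
cv2.imwrite("pics/s2.png",cv2.resize(im[y0:y0+80,x0:x0+110],None,fx=7,fy=7,interpolation=cv2.INTER_CUBIC))
t=manip.calibration("top");im=manip.camera("top");cv2.imwrite("pics/t2f.png",im)
print("top: tip exp",proj(t,p+r@[.1,0,.0715]),"loop",proj(t,[.5457,-.1106,.047]))
E
```

```text
clock: 7.8
position: [0.6462, -0.1957, 0.1185]
ee_rot: [0.344, 0.939, -0.0, -0.0]
ft_force: [1.3, -1.0, 0.6]
grip_width: 0.089
grasp_force: 58.9
7.8 [ 0.6462 -0.1957  0.1185] [ 1.3373 -0.9866  0.6311] [-0.0393 -0.0661 -0.0245]
tip exp [181.8735 182.8835] [134.5787 183.3807] loop [197.1284 182.7977]
top: tip exp [466.2744 203.3916] loop [457.074  214.2412]
```

View pics/s2.png

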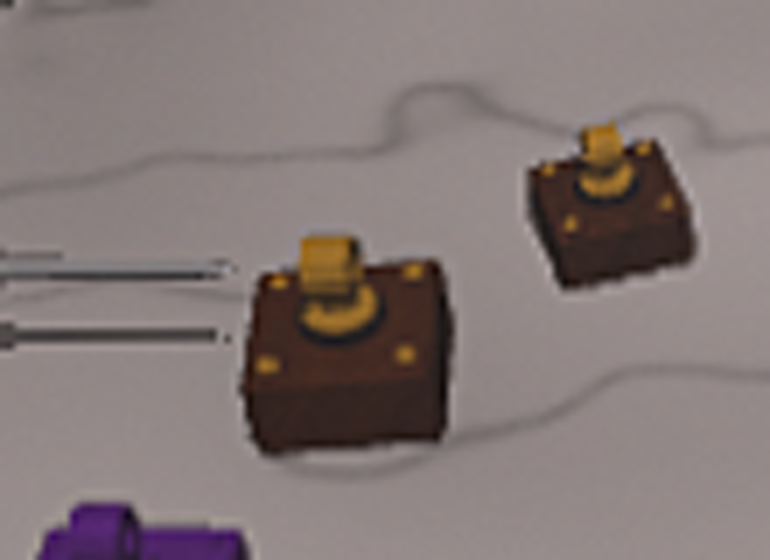

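In the scene view the bar is level at row 183.5, heading for the ring centred at (197,182.5), with its tip at (183.5,183.5). Height and line agree to about a millimetre, so I'm sliding in gently while watching the force.

```bash
python3 -m jog '[{"grip":1,"slide":[1.0,-0.05,-0.05],"yaw":0},{"grip":1,"slide":[0.8,0,0],"yaw":0},{"grip":1,"slide":[0.4,0,0],"yaw":0},{"grip":1,"slide":[0.4,0,0],"yaw":0},{"grip":1,"slide":[0.4,0,0],"yaw":0},{"grip":1,"slide":[0,0,0],"yaw":0}]' 60
python3 - <<'E'
from h import *
o,p,r=st();print(p,"F tool",r.T@o["ft_force"],"M tool",r.T@o["torque"])
E
```

```text
clock: 8.5
position: [0.6227, -0.1763, 0.1184]
ee_rot: [0.344, 0.939, 0.0, -0.0]
ft_force: [0.2, 0.1, -0.3]
grip_width: 0.089
grasp_force: 58.9
[ 0.62267911 -0.17627555  0.11844142] F tool [-0.06990524  0.21911471  0.32037105] M tool [-0.01674976 -0.0344166   0.03491489]
```

```bash
python3 -m jog '[{"grip":1,"slide":[0.5,0,0],"yaw":0},{"grip":1,"slide":[0.5,0,0],"yaw":0},{"grip":1,"slide":[0.5,0,0],"yaw":0},{"grip":1,"slide":[0.5,0,0],"yaw":0},{"grip":1,"slide":[0.4,0,0],"yaw":0},{"grip":1,"slide":[0,0,0],"yaw":0}]' 60
python3 - <<'E'
from h import *
o,p,r=st();print(p,"F tool",r.T@o["ft_force"],"M tool",r.T@o["torque"])
im=manip.camera("scene")
x0,y0=150,145
cv2.imwrite("pics/s3.png",cv2.resize(im[y0:y0+80,x0:x0+110],None,fx=7,fy=7,interpolation=cv2.INTER_CUBIC))
E
```

```text
clock: 9.1
position: [0.6043, -0.1607, 0.1184]
ee_rot: [0.344, 0.939, 0.0, -0.0]
ft_force: [0.4, -0.6, 0.2]
grip_width: 0.093
grasp_force: 58.9
[ 0.60432081 -0.16067031  0.1184154 ] F tool [-0.72626389 -0.22531068 -0.22453321] M tool [-0.03113374 -0.01002105  0.01704116]
```

View pics/s3.png

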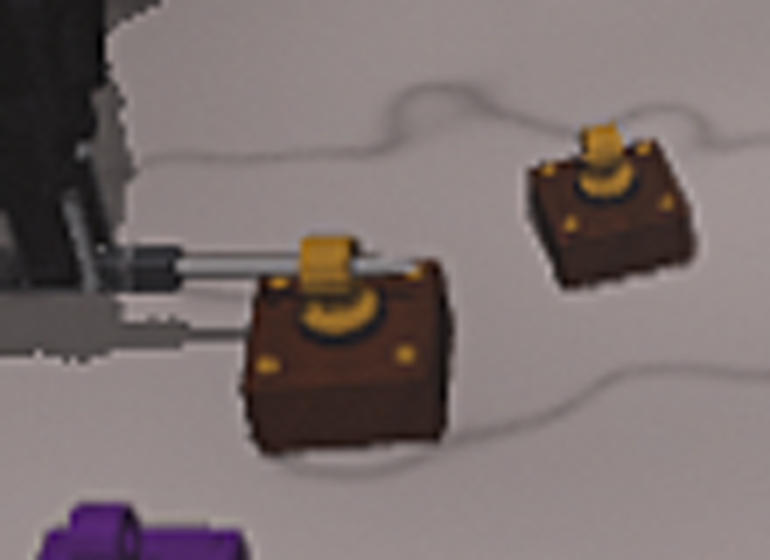

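The scene view shows the shank through the loop, with the tip standing out on the far side at about (210,183). Now I turn clockwise in arcs about the eye and monitor the moment about its axis.

```bash
cat > mon.py <<'E'
from h import *
np.set_printoptions(precision=3,suppress=True)
e=np.array([.5457,-.1106,.047]);T=[];F=[]
for i in range(6):
    o,p,r=st(); f=np.array(o["ft_force"]);m=np.array(o["torque"]); T.append((np.cross(p-e,f)+m)[2]);F.append(np.r_[r.T@f,m[2]]); manip.camera("top")
q=r.T@(p-e); print("t",o["clock"],"T eye",np.mean(T),"sd",np.std(T),"F tool,Mz",np.mean(F,0),"tcp rel eye",q,"yaw",np.arctan2(r[1,0],r[0,0]),"j7",o["joint_pos"][6],"gw",o["grip_width"])
E
python3 mon.py
python3 -m jog '[{"grip":1,"slide":[0.04,-0.77,0],"yaw":0.1},{"grip":1,"slide":[0.04,-0.77,0],"yaw":0.1},{"grip":1,"slide":[0.04,-0.77,0],"yaw":0.1},{"grip":1,"slide":[0,0,0],"yaw":0},{"grip":1,"slide":[0,0,0],"yaw":0}]' 60
python3 mon.py
```

```text
t 9.4 T eye 0.0027401077561671813 sd 0.05410978959027425 F tool,Mz [-0.028  0.029  0.191  0.   ] tcp rel eye [-0.078 -0.001 -0.071] yaw 2.4395541927809785 j7 1.2400903554436244 gw 0.08977554478301995
clock: 9.95
position: [0.5876, -0.1763, 0.1185]
ee_rot: [0.479, 0.878, 0.0, 0.0]
ft_force: [-0.3, -1.8, -0.1]
grip_width: 0.089
grasp_force: 58.9
t 10.2 T eye -0.015909552092427677 sd 0.08314406462639794 F tool,Mz [-0.655 -0.342  0.36   0.011] tcp rel eye [-0.078 -0.    -0.071] yaw 2.141114734185836 j7 0.9990245487497568 gw 0.0913240642716609
```

```bash
sed -i 's/range(6)/range(10)/; s/np.std(T),/np.std(T), "Mz sd",np.std(F,0),/' mon.py
python3 -m jog '[{"grip":1,"slide":[0.02,-0.39,0],"yaw":0.05},{"grip":1,"slide":[0.02,-0.39,0],"yaw":0.05},{"grip":1,"slide":[0.02,-0.39,0],"yaw":0.05},{"grip":1,"slide":[0,0,0],"yaw":0},{"grip":1,"slide":[0,0,0],"yaw":0}]' 60 | head -1
python3 mon.py
python3 -m jog '[{"grip":1,"slide":[0.01,-0.31,0],"yaw":0.04},{"grip":1,"slide":[0.01,-0.31,0],"yaw":0.04},{"grip":1,"slide":[0,0,0],"yaw":0},{"grip":1,"slide":[0,0,0],"yaw":0}]' 60 |head -1
python3 mon.py
```

```text
clock: 10.75
t 11.2 T eye 0.027831322842338774 sd 0.03665698015126503 Mz sd [0.331 0.379 0.314 0.021] F tool,Mz [-1.251  0.685  0.417 -0.026] tcp rel eye [-0.078 -0.    -0.071] yaw 1.9899722048738149 j7 0.874178827341316 gw 0.09218726130068383
clock: 11.65
t 12.1 T eye 0.0010537065210501518 sd 0.05689412882382943 Mz sd [0.609 0.5   0.422 0.028] F tool,Mz [-1.579  0.348  0.186 -0.027] tcp rel eye [-0.077 -0.    -0.071] yaw 1.9099730712869014 j7 0.8070433258786919 gw 0.08941652742035044
```

```bash
python3 -m jog '[{"grip":1,"slide":[0.01,-0.23,0],"yaw":0.03},{"grip":1,"slide":[0.01,-0.23,0],"yaw":0.03},{"grip":1,"slide":[0,0,0],"yaw":0},{"grip":1,"slide":[0,0,0],"yaw":0}]' 60 | head -1
python3 mon.py
```

```text
clock: 12.55
t 13.0 T eye 0.006899384974333786 sd 0.03885530169332192 Mz sd [0.293 0.421 0.53  0.016] F tool,Mz [-1.833  0.415  0.349 -0.026] tcp rel eye [-0.077 -0.001 -0.071] yaw 1.849814401385458 j7 0.7559788679434485 gw 0.08966971798207837
```

Run:
```python
from h import *
im=manip.camera("scene")
x0,y0=150,145
cv2.imwrite("pics/s4.png",cv2.resize(im[y0:y0+80,x0:x0+110],None,fx=7,fy=7,interpolation=cv2.INTER_CUBIC))
```

View pics/s4.png

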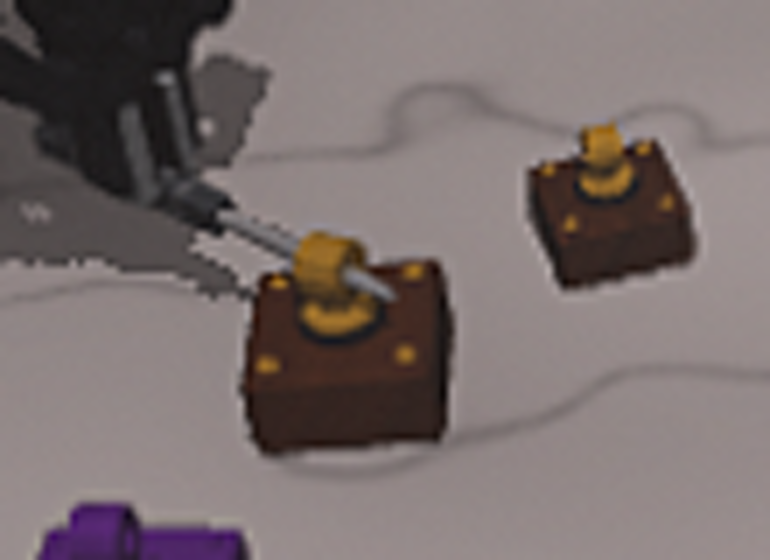

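The eye is turning with the bar, which now slants through the ring at (197,183). I'll continue in small steps.

```bash
python3 -m jog '[{"grip":1,"slide":[0.01,-0.23,0],"yaw":0.03},{"grip":1,"slide":[0.01,-0.23,0],"yaw":0.03},{"grip":1,"slide":[0,0,0],"yaw":0},{"grip":1,"slide":[0,0,0],"yaw":0}]' 60 | head -1
python3 mon.py
```

```text
clock: 13.5
t 13.95 T eye -0.00039058645635870365 sd 0.019997562191399122 Mz sd [0.572 0.394 0.507 0.029] F tool,Mz [-2.287  0.078  0.235 -0.007] tcp rel eye [-0.077 -0.    -0.071] yaw 1.7898394648981046 j7 0.7045539602350347 gw 0.0902514517035177
```

```bash
cat > m1.py <<'E'
from h import *
e=np.array([.5457,-.1106,.047]);o,p,r=st(); f=np.array(o["ft_force"]);m=np.array(o["torque"]); ft=r.T@f
print("t%.2f yaw %.4f T %.3f Fx %.2f Fy %.2f Mz %.3f py %.4f"%(o["clock"],np.arctan2(r[1,0],r[0,0]),(np.cross(p-e,f)+m)[2],ft[0],ft[1],m[2],(r.T@(p-e))[1]))
E
J="python3 -m jog"
for i in 1 2 3 4; do python3 -m jog '[{"grip":1,"slide":[0,-0.115,0],"yaw":0.015}]' 60 >/dev/null; python3 m1.py; done
for i in 1 2 3 4 5; do python3 -m jog '[{"grip":1,"slide":[0,0,0],"yaw":0}]' 60 >/dev/null; python3 m1.py; done
```

```text
t14.10 yaw 1.7744 T -0.003 Fx -2.16 Fy 0.11 Mz -0.012 py -0.0003
t14.20 yaw 1.7583 T -0.006 Fx -1.79 Fy 0.58 Mz -0.052 py -0.0004
t14.30 yaw 1.7434 T 0.047 Fx -1.72 Fy 0.76 Mz -0.013 py -0.0004
t14.40 yaw 1.7285 T -0.099 Fx -1.36 Fy -0.55 Mz -0.057 py -0.0004
t14.50 yaw 1.7289 T 0.069 Fx -2.03 Fy 1.39 Mz -0.039 py -0.0005
t14.60 yaw 1.7299 T 0.044 Fx -1.51 Fy 0.41 Mz 0.012 py -0.0004
t14.70 yaw 1.7300 T 0.038 Fx -1.19 Fy 0.46 Mz 0.003 py -0.0004
t14.80 yaw 1.7299 T -0.041 Fx -1.70 Fy -0.32 Mz -0.017 py -0.0004
t14.90 yaw 1.7299 T 0.124 Fx -1.48 Fy 1.65 Mz -0.004 py -0.0004
```

```bash
for i in 1 2 3 4; do python3 -m jog '[{"grip":1,"slide":[0,-0.115,0],"yaw":0.015}]' 60 >/dev/null; python3 m1.py; done
for i in 1 2 3 4 5; do python3 -m jog '[{"grip":1,"slide":[0,0,0],"yaw":0}]' 60 >/dev/null; python3 m1.py; done
```

```text
t15.00 yaw 1.7145 T -0.006 Fx -1.66 Fy -0.07 Mz -0.001 py -0.0004
t15.10 yaw 1.6985 T 0.060 Fx -2.38 Fy 0.98 Mz -0.016 py -0.0004
t15.20 yaw 1.6834 T 0.021 Fx -1.36 Fy 0.95 Mz -0.053 py -0.0003
t15.30 yaw 1.6684 T 0.013 Fx -1.07 Fy 0.99 Mz -0.064 py -0.0004
t15.40 yaw 1.6689 T -0.029 Fx -0.69 Fy -0.25 Mz -0.010 py -0.0004
t15.50 yaw 1.6699 T 0.027 Fx -0.61 Fy 0.38 Mz -0.002 py -0.0004
t15.60 yaw 1.6700 T -0.032 Fx -1.28 Fy -0.80 Mz 0.030 py -0.0004
t15.70 yaw 1.6700 T 0.100 Fx -0.23 Fy 0.81 Mz 0.037 py -0.0004
t15.80 yaw 1.6699 T -0.015 Fx -1.21 Fy -0.10 Mz -0.008 py -0.0004
```

```bash
for i in 1 2 3 4; do python3 -m jog '[{"grip":1,"slide":[0,-0.115,0],"yaw":0.015}]' 60 >/dev/null; python3 m1.py; done
for i in 1 2 3 4 5 6; do python3 -m jog '[{"grip":1,"slide":[0,0,0],"yaw":0}]' 60 >/dev/null; python3 m1.py; done
```

```text
t15.90 yaw 1.6544 T 0.086 Fx -0.71 Fy 0.97 Mz 0.011 py -0.0003
t16.00 yaw 1.6384 T 0.053 Fx -0.19 Fy 0.68 Mz 0.000 py -0.0003
t16.10 yaw 1.6234 T 0.022 Fx -0.65 Fy 0.75 Mz -0.036 py -0.0003
t16.20 yaw 1.6085 T -0.028 Fx -0.62 Fy 0.01 Mz -0.029 py -0.0003
t16.30 yaw 1.6089 T 0.017 Fx -0.85 Fy 0.29 Mz -0.006 py -0.0003
t16.40 yaw 1.6099 T 0.075 Fx -0.01 Fy 0.27 Mz 0.054 py -0.0003
t16.50 yaw 1.6100 T 0.016 Fx -0.45 Fy -0.14 Mz 0.027 py -0.0003
t16.60 yaw 1.6100 T -0.030 Fx -0.86 Fy 0.27 Mz -0.051 py -0.0003
t16.70 yaw 1.6100 T 0.046 Fx -0.91 Fy 0.44 Mz 0.012 py -0.0003
t16.80 yaw 1.6099 T 0.001 Fx -0.38 Fy -0.60 Mz 0.047 py -0.0003
```

```bash
for i in 1 2 3 4; do python3 -m jog '[{"grip":1,"slide":[0,-0.115,0],"yaw":0.015}]' 60 >/dev/null; python3 m1.py; done
for i in 1 2 3 4 5 6; do python3 -m jog '[{"grip":1,"slide":[0,0,0],"yaw":0}]' 60 >/dev/null; python3 m1.py; done
```

```text
t16.90 yaw 1.5944 T 0.078 Fx -0.00 Fy 0.61 Mz 0.031 py -0.0003
t17.00 yaw 1.5785 T 0.013 Fx -0.49 Fy 0.50 Mz -0.026 py -0.0003
t17.10 yaw 1.5634 T 0.025 Fx -1.42 Fy 0.18 Mz 0.011 py -0.0003
t17.20 yaw 1.5485 T 0.048 Fx 0.43 Fy 0.69 Mz -0.006 py -0.0002
t17.30 yaw 1.5490 T 0.079 Fx -0.60 Fy 0.65 Mz 0.029 py -0.0003
t17.40 yaw 1.5500 T 0.032 Fx -0.01 Fy 0.57 Mz -0.013 py -0.0003
t17.50 yaw 1.5500 T 0.056 Fx -0.17 Fy 0.35 Mz 0.029 py -0.0003
t17.60 yaw 1.5499 T -0.094 Fx 0.45 Fy -1.05 Mz -0.013 py -0.0003
t17.70 yaw 1.5499 T 0.116 Fx -0.64 Fy 1.28 Mz 0.017 py -0.0003
t17.80 yaw 1.5499 T 0.021 Fx 0.49 Fy 0.22 Mz 0.003 py -0.0003
```

```bash
for i in 1 2 3 4; do python3 -m jog '[{"grip":1,"slide":[0,-0.115,0],"yaw":0.015}]' 60 >/dev/null; python3 m1.py; done
for i in 1 2 3 4 5 6; do python3 -m jog '[{"grip":1,"slide":[0,0,0],"yaw":0}]' 60 >/dev/null; python3 m1.py; done
```

```text
t17.90 yaw 1.5344 T 0.000 Fx -0.26 Fy -0.05 Mz 0.004 py -0.0002
t18.00 yaw 1.5184 T 0.032 Fx 0.65 Fy 0.17 Mz 0.019 py -0.0002
t18.10 yaw 1.5034 T 0.053 Fx 0.24 Fy 0.45 Mz 0.019 py -0.0002
t18.20 yaw 1.4885 T -0.002 Fx -0.13 Fy 0.25 Mz -0.021 py -0.0002
t18.30 yaw 1.4890 T 0.080 Fx 0.28 Fy 1.02 Mz 0.002 py -0.0002
t18.40 yaw 1.4899 T 0.034 Fx 0.76 Fy 0.44 Mz 0.000 py -0.0002
t18.50 yaw 1.4900 T -0.019 Fx -0.27 Fy 0.07 Mz -0.024 py -0.0002
t18.60 yaw 1.4899 T 0.051 Fx 0.65 Fy 0.55 Mz 0.008 py -0.0002
t18.70 yaw 1.4899 T 0.050 Fx -0.02 Fy 0.01 Mz 0.049 py -0.0002
t18.80 yaw 1.4898 T 0.021 Fx 1.01 Fy 0.25 Mz 0.002 py -0.0002
```

```bash
for i in 1 2 3 4; do python3 -m jog '[{"grip":1,"slide":[0,-0.115,0],"yaw":0.015}]' 60 >/dev/null; python3 m1.py; done
for i in 1 2 3 4 5 6; do python3 -m jog '[{"grip":1,"slide":[0,0,0],"yaw":0}]' 60 >/dev/null; python3 m1.py; done
```

```text
t18.90 yaw 1.4744 T 0.025 Fx 0.26 Fy -0.15 Mz 0.037 py -0.0001
t19.00 yaw 1.4585 T 0.023 Fx 0.78 Fy 0.32 Mz -0.002 py -0.0001
t19.10 yaw 1.4434 T 0.040 Fx -0.31 Fy 0.22 Mz 0.023 py -0.0001
t19.20 yaw 1.4285 T 0.081 Fx 0.11 Fy 1.07 Mz -0.002 py -0.0001
t19.30 yaw 1.4290 T 0.067 Fx 1.61 Fy 0.53 Mz 0.026 py -0.0002
t19.40 yaw 1.4300 T 0.019 Fx 0.40 Fy 0.41 Mz -0.014 py -0.0001
t19.50 yaw 1.4301 T 0.093 Fx 0.41 Fy 1.13 Mz 0.005 py -0.0001
t19.60 yaw 1.4300 T 0.022 Fx 0.91 Fy -0.20 Mz 0.037 py -0.0002
t19.70 yaw 1.4298 T 0.061 Fx 0.49 Fy 0.46 Mz 0.025 py -0.0001
t19.80 yaw 1.4299 T 0.109 Fx 1.37 Fy 0.49 Mz 0.071 py -0.0001
```

```bash
for i in 1 2; do python3 -m jog '[{"grip":1,"slide":[0,-0.115,0],"yaw":0.015}]' 60 >/dev/null; python3 m1.py; done
for i in 1 2 3 4 5 6 7; do python3 -m jog '[{"grip":1,"slide":[0,0,0],"yaw":0}]' 60 >/dev/null; python3 m1.py; done | awk '{s+=$4; print} END{print s/NR}'
```

```text
t19.90 yaw 1.4144 T 0.158 Fx 1.60 Fy 1.41 Mz 0.049 py -0.0001
t20.00 yaw 1.3984 T 0.085 Fx 1.86 Fy 0.38 Mz 0.056 py -0.0001
t20.10 yaw 1.3988 T 0.105 Fx 1.79 Fy 1.41 Mz -0.004 py -0.0001
t20.20 yaw 1.3998 T 0.069 Fx 0.96 Fy 0.51 Mz 0.029 py -0.0001
t20.30 yaw 1.3999 T 0.038 Fx 0.80 Fy 0.88 Mz -0.031 py -0.0001
t20.40 yaw 1.4000 T 0.090 Fx 0.59 Fy 0.80 Mz 0.028 py -0.0001
t20.50 yaw 1.3999 T 0.022 Fx 1.50 Fy 0.01 Mz 0.022 py -0.0001
t20.60 yaw 1.3998 T 0.118 Fx 1.75 Fy 0.85 Mz 0.052 py -0.0001
t20.70 yaw 1.3998 T 0.033 Fx 2.08 Fy 0.26 Mz 0.013 py -0.0001
0
```

```bash
for i in 1 2; do python3 -m jog '[{"grip":1,"slide":[0,-0.115,0],"yaw":0.015}]' 60 >/dev/null; python3 m1.py; done
for i in 1 2 3 4 5 6 7 8; do python3 -m jog '[{"grip":1,"slide":[0,0,0],"yaw":0}]' 60 >/dev/null; python3 m1.py; done | awk '{s+=$5; print} END{print s/NR}'
```

```text
t20.80 yaw 1.3844 T 0.152 Fx 2.65 Fy 1.28 Mz 0.053 py -0.0001
t20.90 yaw 1.3684 T 0.132 Fx 1.46 Fy 1.31 Mz 0.031 py -0.0000
t21.00 yaw 1.3688 T 0.271 Fx 1.32 Fy 2.01 Mz 0.115 py -0.0001
t21.10 yaw 1.3699 T 0.213 Fx 1.66 Fy 2.64 Mz 0.008 py -0.0000
t21.20 yaw 1.3700 T 0.129 Fx 1.94 Fy 1.66 Mz 0.001 py -0.0001
t21.30 yaw 1.3699 T 0.155 Fx 2.71 Fy 1.15 Mz 0.066 py -0.0001
t21.40 yaw 1.3699 T 0.220 Fx 2.81 Fy 1.77 Mz 0.083 py -0.0001
t21.50 yaw 1.3699 T 0.187 Fx 1.43 Fy 1.60 Mz 0.064 py -0.0001
t21.60 yaw 1.3698 T 0.096 Fx 1.81 Fy 0.78 Mz 0.035 py -0.0001
t21.70 yaw 1.3699 T 0.192 Fx 1.67 Fy 1.52 Mz 0.074 py -0.0001
0.182875
```

The moment rose to about 0.17 N m applied, of which roughly 0.03 is friction, and it held for over 0.8 s. That is firm and inside the limits. Next I ease back so the bar lies free in the bore, then check forces.

```bash
python3 -m jog '[{"grip":1,"slide":[0.02,0.34,0],"yaw":-0.044},{"grip":1,"slide":[0.02,0.34,0],"yaw":-0.044},{"grip":1,"slide":[0.03,0.68,0],"yaw":-0.088},{"grip":1,"slide":[0.03,0.68,0],"yaw":-0.088},{"grip":1,"slide":[0.03,0.6,0],"yaw":-0.08},{"grip":1,"slide":[0,0,0],"yaw":0},{"grip":1,"slide":[0,0,0],"yaw":0}]' 60 | head -1
for i in 1 2 3; do python3 -m jog '[{"grip":1,"slide":[0,0,0],"yaw":0}]' 60 >/dev/null; python3 m1.py; done
```

```text
clock: 22.4
t22.50 yaw 1.7114 T 0.079 Fx -0.16 Fy 0.61 Mz 0.031 py -0.0007
t22.60 yaw 1.7124 T -0.003 Fx 0.36 Fy 0.48 Mz -0.040 py -0.0006
t22.70 yaw 1.7131 T 0.003 Fx -0.08 Fy -0.41 Mz 0.034 py -0.0004
```

```bash
python3 -m jog '[{"grip":1,"slide":[-0.8,0,0],"yaw":0},{"grip":1,"slide":[-0.8,0,0],"yaw":0},{"grip":1,"slide":[-0.8,0,0],"yaw":0},{"grip":1,"slide":[0,0,0],"yaw":0}]' 60; python3 m1.py
python3 -m jog '[{"grip":1,"slide":[-0.8,0,0],"yaw":0},{"grip":1,"slide":[-0.8,0,0],"yaw":0},{"grip":1,"slide":[-1.0,0,0],"yaw":0},{"grip":1,"slide":[-1.2,0,0],"yaw":0},{"grip":1,"slide":[0,0,0],"yaw":0}]' 60; python3 m1.py
```

```text
clock: 23.1
position: [0.5596, -0.2129, 0.1185]
ee_rot: [0.656, 0.755, -0.0, 0.0]
ft_force: [-0.2, -0.2, -0.8]
grip_width: 0.084
grasp_force: 58.9
t23.10 yaw 1.7115 T -0.052 Fx -0.19 Fy -0.24 Mz -0.028 py -0.0005
clock: 23.6
position: [0.5649, -0.2511, 0.1185]
ee_rot: [0.656, 0.755, -0.0, 0.0]
ft_force: [-0.6, 0.1, 0.3]
grip_width: 0.091
grasp_force: 58.9
t23.60 yaw 1.7113 T -0.081 Fx 0.23 Fy -0.56 Mz -0.002 py -0.0006
```

```bash
python3 -m jog '[{"grip":1,"slide":[0,0,-3],"yaw":0},{"grip":1,"slide":[0,0,-4],"yaw":0},{"grip":1,"slide":[0,0,-3],"yaw":0}]' 60
python3 -m jog '[{"grip":1,"slide":[4.9,0.14,0],"yaw":0},{"grip":1,"slide":[4.9,0.14,0],"yaw":0},{"grip":1,"slide":[4.9,0.14,0],"yaw":0},{"grip":1,"slide":[4.9,0.14,0],"yaw":0},{"grip":1,"slide":[4.9,0.14,0],"yaw":0},{"grip":1,"slide":[4.9,0.14,0],"yaw":0},{"grip":1,"slide":[4.9,0.14,0],"yaw":0},{"grip":1,"slide":[4.9,0.14,0],"yaw":0}]' 60
python3 -m jog '[{"grip":1,"slide":[4.0,0.14,0],"yaw":0},{"grip":1,"slide":[1.2,0,0],"yaw":0},{"grip":1,"slide":[0,0,0],"yaw":0},{"grip":1,"slide":[0,0,0],"yaw":0}]' 60
python3 - <<'E'
from h import *
np.set_printoptions(precision=4,suppress=True)
o,p,r=st()
print("to go cm",100*(r.T@(np.array([.5150,.1910,.0815])-p)))
c=manip.calibration("wrist");im=manip.camera("wrist");cv2.imwrite("pics/w5.png",im)
E
```

```text
clock: 23.9
position: [0.5654, -0.2488, 0.2204]
ee_rot: [0.655, 0.756, 0.0, 0.0]
ft_force: [1.6, -0.7, -1.2]
grip_width: 0.088
grasp_force: 58.9
clock: 24.7
position: [0.5199, 0.1431, 0.2187]
ee_rot: [0.655, 0.756, 0.0, -0.0]
ft_force: [0.7, -0.4, -1.1]
grip_width: 0.09
grasp_force: 58.9
clock: 25.1
position: [0.5148, 0.1911, 0.2184]
ee_rot: [0.655, 0.755, -0.0, 0.0]
ft_force: [0.5, -0.4, 0.0]
grip_width: 0.087
grasp_force: 58.9
to go cm [-0.0079  0.0193 13.6868]
```

View pics/w5.png

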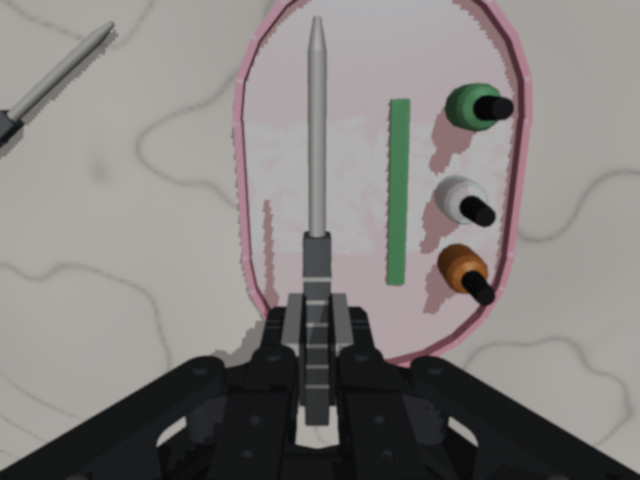

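The pusher is held unslipped over its old place, tip at (317,20), with the file and bottles unmoved. Lowering and releasing.

```bash
python3 -m jog '[{"grip":1,"slide":[0,0,4.5],"yaw":0},{"grip":1,"slide":[0,0,4.5],"yaw":0},{"grip":1,"slide":[0,0,3.2],"yaw":0},{"grip":1,"slide":[0,0,1.0],"yaw":0},{"grip":1,"slide":[0,0,0.4],"yaw":0},{"grip":1,"slide":[0,0,0],"yaw":0},{"grip":1,"slide":[0,0,0],"yaw":0}]' 60
python3 -m jog '[{"grip":0.6,"slide":[0,0,0],"yaw":0},{"grip":0.2,"slide":[0,0,0],"yaw":0},{"grip":0.2,"slide":[0,0,0],"yaw":0},{"grip":0.2,"slide":[0,0,0],"yaw":0},{"grip":0.2,"slide":[0,0,-2],"yaw":0},{"grip":0.2,"slide":[0,0,-4],"yaw":0},{"grip":0.2,"slide":[0,0,-4.5],"yaw":0},{"grip":0.2,"slide":[0,0,-4.5],"yaw":0}]' 40
python3 - <<'E'
from h import *
np.set_printoptions(precision=4,suppress=True)
c=manip.calibration("wrist");im=manip.camera("wrist");cv2.imwrite("pics/w6.png",im)
for m in manip.masks_of("pusher","wrist")[:2]:
    ys,xs=np.nonzero(m["region"]); w=np.array([at_z(c,q,.009)[:2] for q in zip(xs,ys)])
    mu=w.mean(0); e=np.linalg.svd(w-mu,full_matrices=False)[2][0]; e*=np.sign(e[1]); s=(w-mu)@e
    print(m["conf"],"ends",mu+e*s.min(),mu+e*s.max(),"len",np.ptp(s))
E
```

```text
clock: 25.85
position: [0.5156, 0.1928, 0.0841]
ee_rot: [0.655, 0.756, 0.001, 0.0]
ft_force: [0.0, -0.3, -0.1]
grip_width: 0.093
grasp_force: 58.9
clock: 26.65
position: [0.5141, 0.1924, 0.234]
ee_rot: [0.655, 0.756, -0.0, -0.0]
ft_force: [0.8, 0.4, 0.5]
grip_width: 0.4
grasp_force: 0.0
0.61 ends [0.2768 0.2023] [0.3711 0.2972] len 0.13383299852357308
0.58 ends [0.5216 0.1446] [0.5006 0.2947] len 0.1515618994882874
```

View pics/w6.png

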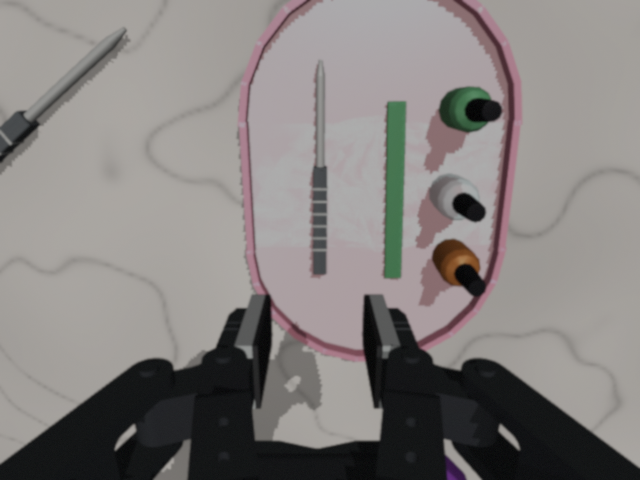

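The pusher lies flat in the tray again, from its tail at (319,273) to its tip at (320,62), about 1.5 mm from where it started. Bottles and file are undisturbed and the gripper is clear.

```bash
python3 -c "
from workcell import manip
print(manip.hand_in())"
```

```text
the job is handed in; nothing more can be done
None
```

I turned the eye clockwise to its stop and held it there for nearly a second at about 0.17 N m measured (noisy, friction included). The pusher is back flat in the tray with the bottles, file and lamp untouched, and I've handed the job in; it returned no verdict.

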